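# Press a circuit board home on a spring-probe test jig and hold it there

## Task

Put the oblong circuit board on test: lay it component side up on the probes of the test jig, between the guide posts, with its white pin header on the side of the jig that has the ribbon socket, then press it gently down against the sprung probes until you feel it come firmly against the four solid stop pillars. Keep it pressed home and still for a good two seconds while the test runs, and finish while still holding it down. Leave the square board, the multimeter and the solder spool where they are.

Things in the scene. Friction and masses are not known exactly. Their poses are not given: they have to be found in the camera images.
- board: The oblong green circuit board, 0.04 kg: laminate 50 (x) x 70 (y) x 2 mm, components on top, four small spacers below near the corners that stand 2.8 mm below the laminate. Origin at the level of the spacers' feet, 0.75 mm from the middle along y; z up. The laminate's edges lie 2.8 to 4.8 mm above the origin; grip it across its 50 mm width.
- board_mid (a point): Centre of the underside of the oblong board's laminate (2.8 mm above the spacers' feet): the face that meets the probes and the stops.
- board_header (a point): Middle of the long edge of the oblong board that carries the white pin header (the board's +x side), on the laminate.
- jig: Test jig, fixed: box 108 (x) x 138 (y) x 32 mm, origin under its middle. From its top rise 8 brass sprung probes in the middle (tips 50 mm above the origin, all within 23 mm of the centre), 4 steel stop pillars (tops at 44 mm, at x +-19, y +-22 mm) and 8 white guide posts, 8 mm thick, 66 mm high, tapered above 56 mm.
- jig_nest (a point): Centre of the jig's nest, level with the tops of the stop pillars (44 mm above the jig's origin). A seated board's board_mid is here. Axes as the jig: board x along jig x, board y along jig y; the posts leave 1.2 mm play on each side. The long sides have posts at y +-28 mm only, so fingers fit between them.
- jig_probes (a point): Middle of the eight probe tips at rest, 6 mm above the stops. The probes together push back with about 2 N at first touch, rising evenly to about 9 N after 6 mm of travel; there the board meets the stops, and the force climbs steeply within a fraction of a millimetre. Press with about 15 to 20 N in all; over 45 N is too much.
- jig_socket (a point): Mouth of the black ribbon socket on the jig's +x side face, 15 mm above the jig's origin: the board's header belongs on this side (a rectangle printed on the jig's top marks the header's place too).
- board_other: The nearly square dark blue circuit board, 55 x 56 mm, which does not fit the jig: leave it. Origin under its middle.
- meter: Multimeter, 155 x 80 x 48 mm, bystander. Origin under its middle.
- spool: Solder spool, 54 mm across, 38 mm high, bystander. Origin under its middle.
Things that resemble listed ones, but are neither listed nor needed, are in the scene too. Of the things like the board, leave any that is brown or pink; of the rest the larger one is meant.

How it is judged:
On the way:
1. the board is pressed home on the stops, the right way round, for two seconds (horizontal distance between board_mid and jig_nest below 0.004 m and z of board_mid in the frame of jig_nest below 0.0013 m and x of board_header in the frame of jig_nest above 0.015 m and angle between board's own z axis and vertical below 0.05 rad and linear speed of board below 0.01 m/s and contact force between board and jig between 11 and 45 N), for 2 s.
At the end, for the whole second after the job is handed in: The oblong board lies in the nest within 4 mm of centre, level, header on the socket side, its underside within 1.3 mm of the stop pillars' tops, held down by the fingers with 11 to 45 N in all (the springs alone take about 9 N), at rest (all of step 1 and z of board_mid in the frame of jig_nest above -0.004 m and contact force between the fingers and board above 5 N); the arm keeps its last pose, push and grip.
It fails at once if the board was crushed into the jig (over 60 N) (contact force between board and jig above 60 N).
It fails at once if the square board was moved (distance of board_other from where it was at the start of the episode above 0.02 m).
It fails at once if the multimeter was moved (distance of meter from where it was at the start of the episode above 0.02 m).
It fails at once if the solder spool was moved (distance of spool from where it was at the start of the episode above 0.02 m).
It also fails if it takes over 51 s, if anything falls off the work surface, if the arm or the gripper's body presses on something with over 40 N, if the wrist force passes 120 N, or if a joint passes its speed limit or range.

## Robot

A 7-joint arm with a two-finger parallel gripper is mounted at the origin on the work surface; the furniture and walls round the work are solid. World frame = base frame: x ahead of the robot, y to its left, z up, the work surface at z = 0. Lengths are in m, angles in rad, forces in N, time in s.
With the tool pointing down it reaches from about 0.425 to 0.95 m from the base axis. Payload 4.7 kg.
Tool frame: the origin (TCP) lies on the centre line of the jaws, within the pads' length; the fingertips stand 14 mm ahead of it and the grasp point (between the pads) lies 5 mm behind it; z points along the fingers, y is the line along which they close (so a half turn about z gives the same grasp; the last joint's range is limited). The gripper opens to 85 mm and grips with 20 to 120 N. Pads are 22 mm wide; open, the fingers measure 114 mm over their backs; the gripper's body (76 mm by 85 mm) begins 54 mm behind the grasp point. The pads swing forward as they close: fully open they stand 13 mm farther back than shut.
Start: joints at [-1.366, 0.469, -0.049, 1.532, 0.024, 1.141, -0.082], TCP at [0.156, 0.657, 0.245] pointing down, gripper open.
Joint ranges: [-2.59, 2.59], [-0.33, 1.99], [-1.39, 1.29], [0.1, 2.45], [-1.04, 4.18], [0.21, 1.99], [-2.66, 2.66]. Speed limits (rad/s): [2.57, 2.57, 3.14, 3.14, 3.14, 3.14, 3.14].

## Interface

Orientations are given as a rotation vector (axis times angle).
In Python, from bench import env gives the robot as it stands.
- The arm moves only by the tool arm_command, never from a script. Its argument "rows" is one flat list of numbers, 7 for each row, row after row: the turn, a rotation vector about the tool's x, y, z in degrees, then the shift along the tool's x, y, z in m, then the finger opening in m, from 0 to 0.0854. A call has 1 to 12 rows; each row is the pose to reach, as a shift and turn from the pose commanded when the call began, along the tool's axes at that moment; what a row does not reach only later rows make up. A row lasts 1/10 s, in which the tool goes at most 50 mm and 8.59 degrees, less where a joint would pass 70% of its speed; a pose out of reach is approached as far as the arm can. A call with a gripper value outside its range is refused whole. The fingers move at their own pace and stop on an object; "newtons" is the grip in N (left out, the last holds). Time passes only in rows, so rows that repeat a pose let the fingers close. It gives the time, the measured TCP pose, the force, the opening and the grip force at its end, in the units of the state.
- env.get_state(): the state, without advancing time (a new reading comes with each control period).
- env.get_image(name): name is "scene" or "top" or "wrist"; returns a dict with "pixels" (384x512x3 uint8, red, green, blue), "K" (3x3 intrinsics, pixels), "rvec" (rotation vector, rad) and "tvec" (3), from world to camera coordinates, as OpenCV has them. Camera axes: x right, y down, z forward; pixel columns grow to the right and rows downward; lengths in m; the calibration is good to about 2 mm. A picture is of the moment at which its call begins. There is no depth.
- env.job_done(): hands the job in; it is judged then, once.
The state is a dict: "t": time; "qpos": joint angles; "joint_velocities": joint speeds; "joint_torque": joint torques, N m; "position": TCP position; "tool_rot": TCP orientation; "ft_force": force on the tool from outside, world axes, zero at the start; "torque": the same for the moment, N m; "width": finger opening in m; "finger_force": force on a finger pad.
Only numpy, scipy, OpenCV 4.12 (cv2) and the standard library are available. Lean on these libraries where they do the work, as an engineer would, in place of code of your own. Each camera call takes 0.05 s, during which the arm holds its last target. There are 200 camera calls.

## Working session

There is one attempt and no reset: what is moved stays moved. The work goes in short steps, Python scripts to look and compute and a tool call to move; the robot and the scene stay as the last step left them, time stands still between calls to the robot, and variables do not carry over. Pictures are saved under pics/ and viewed, at most 10 in all, crops included, and the job is handed in when it is done.

Besides the shell and the picture viewer there is one more tool, called after "Request:" as name(argument=value, ...), one argument or row to a line, values as JSON. arm_command: Moves the arm, as the interface text tells. Its arguments: {"type":"object","properties":{"rows":{"type":"array","items":{"type":"number"}},"newtons":{"type":"number"}},"required":["rows"]}

```bash
mkdir -p pics; ls; python3 - <<'E'
from bench import env
import cv2,numpy as np
s=env.get_state();print({k:np.round(v,3) for k,v in s.items()})
for n in("top","scene","wrist"):
    d=env.get_image(n);np.savez(f"pics/{n}0.npz",**d);cv2.imwrite(f"pics/{n}0.png",d["pixels"][:,:,::-1])
    print(n,d["K"].round(1).tolist(),(-cv2.Rodrigues(np.array(d["rvec"]))[0].T@np.array(d["tvec"]).reshape(3)).round(3))
a=cv2.imread("pics/top0.png");b=cv2.imread("pics/scene0.png")
cv2.imwrite("pics/both.png",cv2.resize(a,(800,600),interpolation=cv2.INTER_CUBIC))
E
```

```text
pics
{'t': np.float64(0.0), 'qpos': array([-1.366,  0.469, -0.049,  1.534,  0.024,  1.141, -0.082]), 'joint_velocities': array([ 0.   ,  0.001, -0.   , -0.001,  0.002, -0.   ,  0.002]), 'joint_torque': array([-0.0000e+00, -5.1031e+01, -4.6000e-02, -2.3771e+01,  1.1000e-02,
        7.0000e-03,  0.0000e+00]), 'position': array([0.156, 0.656, 0.244]), 'tool_rot': array([-3.66e-01, -3.12e+00,  3.00e-03]), 'ft_force': array([-0.652,  0.189, -0.508]), 'torque': array([-0.033, -0.012, -0.046]), 'finger_force': np.float64(0.0), 'width': np.float64(0.085)}
top [[399.7, 0.0, 255.5], [0.0, 399.7, 190.3], [0.0, 0.0, 1.0]] [ 0.346 -0.35   1.294]
scene [[377.0, 0.0, 261.5], [0.0, 377.0, 186.9], [0.0, 0.0, 1.0]] [0.027 0.166 0.831]
wrist [[277.6, 0.0, 256.6], [0.0, 277.6, 190.9], [0.0, 0.0, 1.0]] [0.086 0.672 0.373]
```

View pics/both.png

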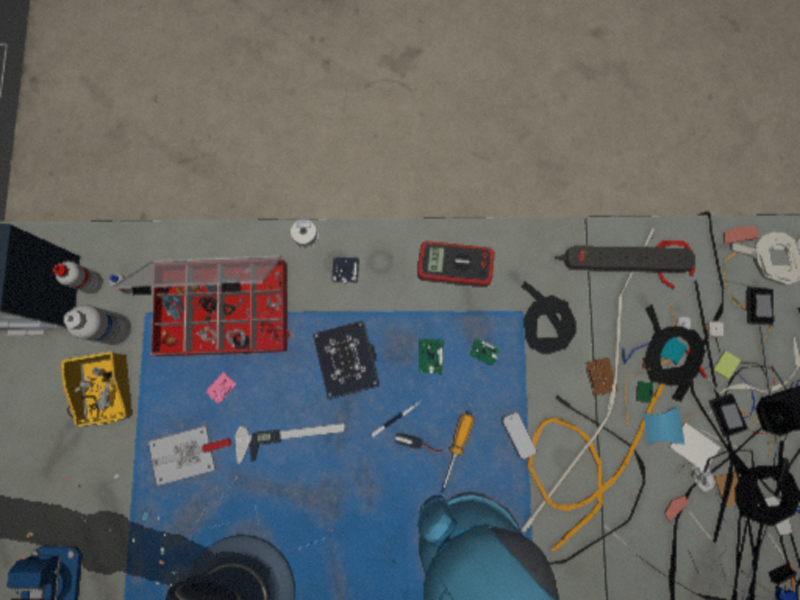

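View pics/scene0.png

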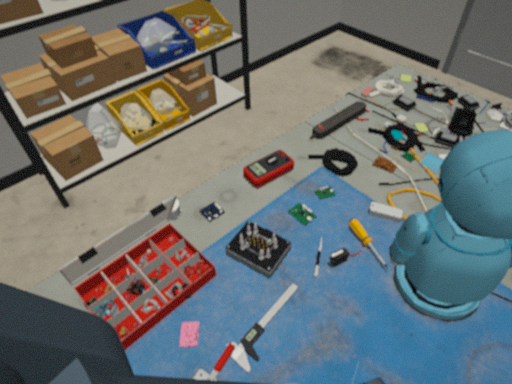

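The top view shows the jig at about (347,358) in the 800 px picture, the larger green board at (431,356), and the smaller green one at (484,351). The meter is at (456,263), the spool at (303,232) and the blue board at (345,270). Next I cast rays and zoom in.

```bash
cat > h.py <<'E'
import cv2,numpy as np
def load(f): return dict(np.load(f))
def ray(d,px,z):
    R=cv2.Rodrigues(np.array(d["rvec"],float))[0];t=np.array(d["tvec"],float).reshape(3)
    px=np.atleast_2d(np.array(px,float));c=-R.T@t
    v=(np.c_[px,np.ones(len(px))]@np.linalg.inv(d["K"]).T)@R
    return c+v*((z-c[2])/v[:,2])[:,None]
def proj(d,P): return cv2.projectPoints(np.atleast_2d(np.array(P,float)),np.array(d["rvec"],float),np.array(d["tvec"],float),np.array(d["K"]),None)[0][:,0]
E
python3 - <<'E'
from h import *
d=load("pics/top0.npz");im=d["pixels"]
hsv=cv2.cvtColor(im,cv2.COLOR_RGB2HSV)
m=cv2.inRange(hsv,(45,90,40),(85,255,255))
n,l,s,c=cv2.connectedComponentsWithStats(m)
for i in range(1,n):
    if s[i,4]>30:
        r=cv2.minAreaRect(np.argwhere(l==i)[:,::-1].astype(np.float32));b=cv2.boxPoints(r)
        print(s[i],ray(d,[r[0]],.004).round(3),ray(d,b,.004)[:,:2].round(3).tolist())
for nme,p,z in(("jig",(347/1.5625,358/1.5625),.04),("meter",(456/1.5625,263/1.5625),.03),("blue",(345/1.5625,270/1.5625),.0),("spool",(303/1.5625,232/1.5625),.038)):print(nme,ray(d,[p],z).round(3))
c=im[190:265,195:325,::-1]
cv2.imwrite("pics/c1.png",cv2.resize(c,None,fx=6,fy=6,interpolation=cv2.INTER_CUBIC))
E
```

```text
[268 217  16  22 220] [[ 0.458 -0.378  0.004]] [[0.492, -0.354], [0.492, -0.403], [0.424, -0.402], [0.424, -0.354]]
[301 217  16  16 119] [[ 0.466 -0.488  0.004]] [[0.462, -0.457], [0.493, -0.473], [0.47, -0.519], [0.439, -0.503]]
[408 245  10  12 101] [[ 0.383 -0.81   0.004]] [[0.401, -0.797], [0.401, -0.825], [0.366, -0.823], [0.366, -0.795]]
jig [[ 0.45 -0.21  0.04]]
meter [[ 0.647 -0.432  0.03 ]]
blue [[ 0.641 -0.198  0.   ]]
spool [[ 0.714 -0.113  0.038]]
```

View pics/c1.png

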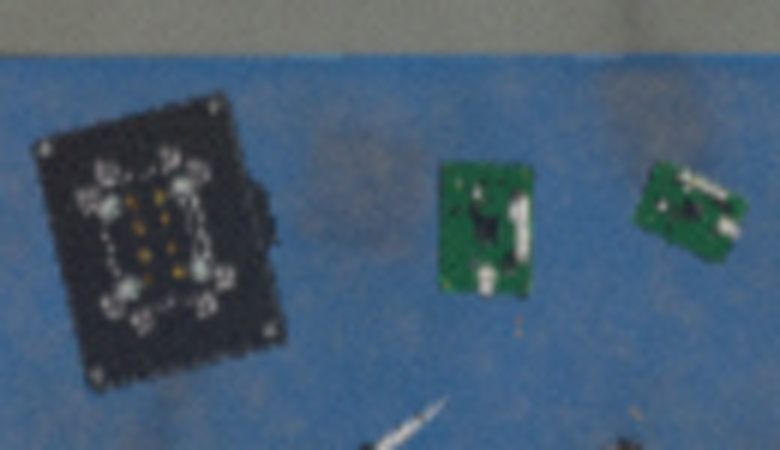

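The crop shows the jig with its socket tab on the right edge at crop (265,210). The board's header is also on the right, at (520,230). Image up is world +x and right is world -y, so the board needs about a 14° turn. I'll compute the transit rows.

```bash
cat >> h.py <<'E'
def row(s,pos,phi):
    """shift/turn in tool axes from state s to TCP pos, pointing down, tool y at world angle phi deg"""
    R=cv2.Rodrigues(np.array(s["tool_rot"],float))[0];f=np.radians(phi)
    y=np.array([np.cos(f),np.sin(f),0]);z=np.array([0,0,-1.]);T=np.c_[np.cross(y,z),y,z]
    w=cv2.Rodrigues(R.T@T)[0].ravel()
    return np.degrees(w).round(2).tolist(),(R.T@(np.array(pos)-np.array(s["position"]))).round(4).tolist()
E
python3 - <<'E'
from h import *; from bench import env
s=env.get_state()
print(row(s,(.4,.4,.245),20)); print(row(s,(.54,.10,.245),-10))
d=load("pics/top0.npz")
k=[(35,145),(222,100),(285,335),(95,385)]  # jig box top corners in crop px
P=ray(d,[(195+x/6,190+y/6) for x,y in k],.032)[:,:2];print(P.round(3),P.mean(0).round(4))
for a,b in((3,0),(2,1)): v=P[b]-P[a];print(np.hypot(*v),np.degrees(np.arctan2(v[1],v[0])))
E
```

```text
([-0.08, 0.05, 56.61], [-0.2964, -0.1928, -0.0002])
([-0.07, 0.07, 86.61], [-0.5021, -0.4522, 0.0002])
[[ 0.499 -0.14 ]
 [ 0.522 -0.24 ]
 [ 0.398 -0.274]
 [ 0.373 -0.174]] [ 0.4481 -0.2069]
0.13062738736644774 15.23655077958043
0.12863308760793596 15.372014643330328
```

Request:
arm_command(
  rows=[0,0,56,-0.296,-0.193,0,0.085,0,0,56,-0.296,-0.193,0,0.085,0,0,56,-0.296,-0.193,0,0.085,0,0,56,-0.296,-0.193,0,0.085,0,0,56,-0.296,-0.193,0,0.085,0,0,56,-0.296,-0.193,0,0.085,0,0,86,-0.502,-0.452,0,0.085,0,0,86,-0.502,-0.452,0,0.085,0,0,86,-0.502,-0.452,0,0.085,0,0,86,-0.502,-0.452,0,0.085,0,0,86,-0.502,-0.452,0,0.085,0,0,86,-0.502,-0.452,0,0.085],
)

```text
t: 1.35
position: [0.5024, 0.1715, 0.2453]
tool_rot: [-2.395, -2.032, -0.0]
ft_force: [1.1, 0.0, 0.1]
width: 0.0848
finger_force: 0.0
```

```bash
python3 - <<'E'
from h import *; from bench import env
s=env.get_state();print(s["t"],s["position"],s["qpos"].round(2) if hasattr(s["qpos"],"round") else s["qpos"])
print(row(s,(.44,-.378,.22),-90))
E
```

```text
1.35 [0.50238262 0.17147875 0.24533783] [-0.79  0.24  0.46  1.9  -0.13  1.03 -0.44]
([-0.02, -0.02, 80.63], [-0.5523, 0.0279, 0.0251])
```

Request:
arm_command(
  rows=[0,0,80.6,-0.552,0.028,0.025,0.085,0,0,80.6,-0.552,0.028,0.025,0.085,0,0,80.6,-0.552,0.028,0.025,0.085,0,0,80.6,-0.552,0.028,0.025,0.085,0,0,80.6,-0.552,0.028,0.025,0.085,0,0,80.6,-0.552,0.028,0.025,0.085,0,0,80.6,-0.552,0.028,0.025,0.085,0,0,80.6,-0.552,0.028,0.025,0.085,0,0,80.6,-0.552,0.028,0.025,0.085,0,0,80.6,-0.552,0.028,0.025,0.085,0,0,80.6,-0.552,0.028,0.025,0.085,0,0,80.6,-0.552,0.028,0.025,0.085],
)

```text
t: 2.55
position: [0.4356, -0.3833, 0.2205]
tool_rot: [3.136, -0.017, -0.003]
ft_force: [-0.4, 0.3, -0.4]
width: 0.085
finger_force: 0.0
```

Request:
arm_command(
  rows=[0,0,0,0,0,0,0.085,0,0,0,0,0,0,0.085,0,0,0,0,0,0,0.085],
)

```text
t: 2.85
position: [0.4405, -0.3739, 0.22]
tool_rot: [-3.14, -0.005, -0.0]
ft_force: [-1.2, 0.2, -0.1]
width: 0.0851
finger_force: 0.0
```

```bash
python3 - <<'E'
from h import *; from bench import env
s=env.get_state();print(s["t"],s["position"],s["tool_rot"],s["qpos"])
d=env.get_image("wrist");np.savez("pics/w1.npz",**d);cv2.imwrite("pics/w1.png",d["pixels"][:,:,::-1])
im=d["pixels"];hsv=cv2.cvtColor(im,cv2.COLOR_RGB2HSV)
m=cv2.inRange(hsv,(45,90,40),(85,255,255));m=cv2.morphologyEx(m,cv2.MORPH_CLOSE,np.ones((15,15)))
for c in cv2.findContours(m,0,1)[0]:
    if cv2.contourArea(c)>300:
        P=ray(d,c[:,0],.0048)[:,:2]
        r=cv2.minAreaRect((P*1000).astype(np.float32));print(cv2.contourArea(c),r)
E
```

```text
2.85 [ 0.44046122 -0.37391134  0.22003328] [-3.14012391e+00 -5.09438849e-03 -2.82858468e-04] [-0.02237213  0.4391396   0.88168904  1.83547518 -0.38906336  1.0509959
 -0.55633795]
2097.0 ((459.8307189941406, -377.2210998535156), (49.13645935058594, 68.80850219726562), 87.82331085205078)
1242.0 ((469.4033203125, -486.27520751953125), (53.600067138671875, 37.79510498046875), 63.560394287109375)
```

View pics/w1.png

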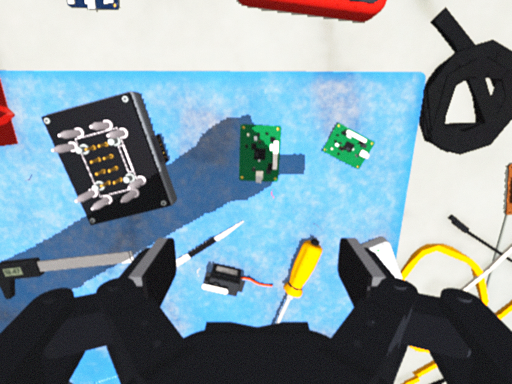

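The wrist view shows the board at about (261,153) with the header to its right. The jig is at (107,157) with its socket at (163,148), and the small board is at (350,146). Now I descend over the board.

```bash
python3 - <<'E'
from h import *; from bench import env
print(row(env.get_state(),(.460,-.377,.07),-92.2))
E
```

```text
([-0.07, -0.02, 2.39], [0.0195, 0.0033, 0.1501])
```

Request:
arm_command(
  rows=[0,0,2.4,0.0195,0.0033,0.05,0.063,0,0,2.4,0.0195,0.0033,0.1,0.063,0,0,2.4,0.0195,0.0033,0.15,0.063,0,0,2.4,0.0195,0.0033,0.15,0.063,0,0,2.4,0.0195,0.0033,0.15,0.063,0,0,2.4,0.0195,0.0033,0.15,0.063],
)

```text
t: 3.5
position: [0.4603, -0.3803, 0.073]
tool_rot: [3.138, -0.065, 0.006]
ft_force: [0.2, 1.0, -0.0]
width: 0.0635
finger_force: 0.0
```

```bash
python3 - <<'E'
from h import *; from bench import env
s=env.get_state();print(s["t"],s["position"],s["tool_rot"],s["width"])
d=env.get_image("wrist");np.savez("pics/w2.npz",**d);cv2.imwrite("pics/w2.png",d["pixels"][:,:,::-1])
im=d["pixels"];hsv=cv2.cvtColor(im,cv2.COLOR_RGB2HSV)
m=cv2.inRange(hsv,(45,90,40),(85,255,255));m=cv2.morphologyEx(m,cv2.MORPH_CLOSE,np.ones((15,15)))
for c in cv2.findContours(m,0,1)[0]:
    if cv2.contourArea(c)>300:
        P=ray(d,c[:,0],.0048)[:,:2]
        r=cv2.minAreaRect((P*1000).astype(np.float32));print(cv2.contourArea(c),r)
E
```

```text
3.5 [ 0.46033831 -0.38034065  0.07295172] [ 3.13832354 -0.06503074  0.00560444] 0.06348837601126589
5561.0 ((460.1781921386719, -377.3617248535156), (49.59042739868164, 68.89717864990234), 87.71636962890625)
3386.5 ((469.4932861328125, -486.36334228515625), (53.9262809753418, 37.917118072509766), 63.72159194946289)
```

View pics/w2.png

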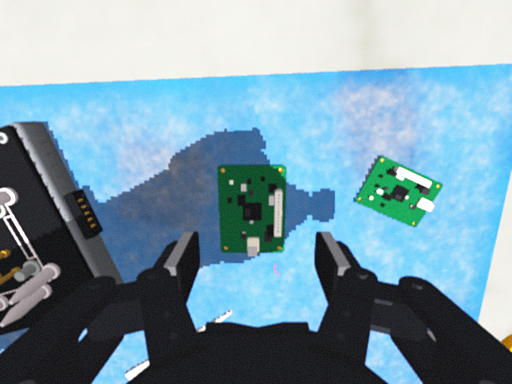

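The fingers straddle the board evenly, with the board at (252,210) and the fingers at columns 186 and 326. I'll settle and go lower.

Request:
arm_command(
  rows=[0,0,0,0,0,0.03,0.06,0,0,0,0,0,0.04,0.06,0,0,0,0,0,0.044,0.06,0,0,0,0,0,0.044,0.06,0,0,0,0,0,0.044,0.06],
)

```text
t: 4.05
position: [0.4595, -0.3798, 0.0274]
tool_rot: [3.14, -0.066, 0.002]
ft_force: [0.3, -0.4, -0.2]
width: 0.0599
finger_force: 0.0
```

Request:
arm_command(
  rows=[0,0,0,0,0,0.003,0.06,0,0,0,0,0,0.005,0.06,0,0,0,0,0,0.007,0.06,0,0,0,0,0,0.007,0.06,0,0,0,0,0,0.007,0.06],
)

```text
t: 4.55
position: [0.4589, -0.3792, 0.0192]
tool_rot: [-3.141, 0.066, 0.0]
ft_force: [0.1, -0.5, 1.0]
width: 0.06
finger_force: 0.0
```

Request:
arm_command(
  rows=[0,0,0,0.001,-0.0018,0.001,0.06,0,0,0,0.001,-0.0018,0.002,0.06,0,0,0,0.001,-0.0018,0.003,0.06,0,0,0,0.001,-0.0018,0.0035,0.06,0,0,0,0.001,-0.0018,0.0035,0.06],
)

```text
t: 5.05
position: [0.46, -0.3774, 0.0157]
tool_rot: [-3.141, 0.066, 0.0]
ft_force: [-0.6, 0.4, 0.2]
width: 0.0603
finger_force: 0.0
```

Request:
arm_command(
  rows=[0,0,0,0,0,0.001,0.06,0,0,0,0,0,0.002,0.06,0,0,0,0,0,0.002,0.06],
)

```text
t: 5.35
position: [0.46, -0.3774, 0.0136]
tool_rot: [-3.141, 0.066, 0.0]
ft_force: [0.7, 0.8, 0.4]
width: 0.0602
finger_force: 0.0
```

Request:
arm_command(
  rows=[0,0,0,0,0,0.001,0.06,0,0,0,0,0,0.002,0.06,0,0,0,0,0,0.002,0.06],
)

```text
t: 5.65
position: [0.46, -0.3773, 0.0116]
tool_rot: [-3.141, 0.066, 0.0]
ft_force: [-0.3, 0.3, 0.2]
width: 0.06
finger_force: 0.0
```

Request:
arm_command(
  rows=[0,0,0,0,0,0.001,0.06,0,0,0,0,0,0.001,0.06],
)

```text
t: 5.85
position: [0.46, -0.3774, 0.0107]
tool_rot: [-3.141, 0.066, 0.0]
ft_force: [1.4, -0.1, -0.2]
width: 0.0603
finger_force: 0.0
```

Request:
arm_command(
  rows=[0,0,0,0,0,0.001,0.06,0,0,0,0,0,0.001,0.06],
)

```text
t: 6.05
position: [0.4601, -0.3775, 0.0104]
tool_rot: [-3.14, 0.066, -0.001]
ft_force: [-0.8, 1.8, 4.9]
width: 0.0601
finger_force: 2.5
```

Request:
arm_command(
  rows=[0,0,0,0,0,-0.003,0.06,0,0,0,0,0,-0.003,0.055,0,0,0,0,0,-0.003,0.05,0,0,0,0,0,-0.003,0.045,0,0,0,0,0,-0.003,0.04,0,0,0,0,0,-0.003,0.04,0,0,0,0,0,-0.003,0.04],
  newtons=60,
)

```text
t: 6.75
position: [0.4602, -0.3774, 0.0134]
tool_rot: [-3.14, 0.065, -0.001]
ft_force: [-1.2, 2.5, 5.5]
width: 0.0471
finger_force: 60.4
```

Request:
arm_command(
  rows=[0,0,0,0,0,-0.01,0.04,0,0,0,0,0,-0.03,0.04,0,0,0,0,0,-0.06,0.04,0,0,0,0,0,-0.1,0.04,0,0,0,0,0,-0.14,0.04,0,0,0,0,0,-0.16,0.04,0,0,0,0,0,-0.16,0.04,0,0,0,0,0,-0.16,0.04],
)

```text
t: 7.55
position: [0.46, -0.377, 0.1728]
tool_rot: [-3.14, 0.065, -0.0]
ft_force: [0.4, -0.1, -0.6]
width: 0.0468
finger_force: 61.6
```

```bash
python3 - <<'E'
from h import *; from bench import env
s=env.get_state();print(s["t"],s["position"],s["tool_rot"],s["width"],s["ft_force"])
d=env.get_image("wrist");np.savez("pics/w3.npz",**d);cv2.imwrite("pics/w3.png",d["pixels"][:,:,::-1])
E
```

```text
7.55 [ 0.45997814 -0.37704866  0.1727702 ] [-3.14043883e+00  6.53043890e-02 -4.57267654e-04] 0.0468164791949787 [ 0.39235522 -0.14909157 -0.55863369]
```

View pics/w3.png

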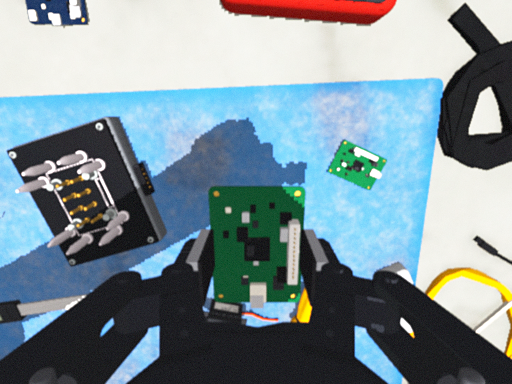

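The board is held level between the pads, centred at (257,243) with the header on the right at (294,252). Next I move beside the jig and measure it from closer.

```bash
python3 - <<'E'
from h import *; from bench import env
print(row(env.get_state(),(.395,-.222,.17),-74.7))
E
```

```text
([-0.08, 0.06, -17.68], [-0.071, -0.1518, 0.0022])
```

Request:
arm_command(
  rows=[0,0,-9,-0.035,-0.076,0,0.04,0,0,-17.7,-0.071,-0.152,0,0.04,0,0,-17.7,-0.071,-0.152,0,0.04,0,0,-17.7,-0.071,-0.152,0,0.04,0,0,-17.7,-0.071,-0.152,0,0.04,0,0,-17.7,-0.071,-0.152,0,0.04,0,0,-17.7,-0.071,-0.152,0,0.04,0,0,-17.7,-0.071,-0.152,0,0.04],
)

```text
t: 8.4
position: [0.3957, -0.224, 0.1727]
tool_rot: [3.113, 0.415, -0.001]
ft_force: [-0.0, -0.1, -0.0]
width: 0.0465
finger_force: 61.7
```

```bash
python3 - <<'E'
from h import *; from bench import env
s=env.get_state();print(s["t"],s["position"],s["tool_rot"],s["width"],s["ft_force"])
d=env.get_image("wrist");np.savez("pics/w4.npz",**d);im=d["pixels"]
cv2.imwrite("pics/w4.png",cv2.resize(im[:,:,::-1],(800,600),interpolation=cv2.INTER_CUBIC))
hsv=cv2.cvtColor(im,cv2.COLOR_RGB2HSV)
m=cv2.inRange(hsv,(45,90,40),(85,255,255));m=cv2.morphologyEx(m,cv2.MORPH_CLOSE,np.ones((15,15)))
for c in cv2.findContours(m,0,1)[0]:
    if cv2.contourArea(c)>3000:
        for dz in(-.009,):
            P=ray(d,c[:,0],s["position"][2]+dz)[:,:2];print("board",cv2.minAreaRect((P*1000).astype(np.float32)))
b=cv2.inRange(hsv,(12,100,60),(30,255,255))
n,l,st,c=cv2.connectedComponentsWithStats(b)
for i in range(1,n):
    if st[i,4]>8:print(c[i].round(1),st[i,4])
E
```

```text
8.4 [ 0.39572022 -0.22395836  0.1726829 ] [ 3.11275141e+00  4.15335395e-01 -9.25125410e-04] 0.04649462616635238 [-0.0242491  -0.06516986 -0.02803751]
board ((395.4076232910156, -224.64114379882812), (70.46263885498047, 50.60869598388672), 15.960765838623047)
[78.  9.] 13
[241.6  98.2] 40
[258.1  98.5] 42
[258.2 114.2] 38
[241.6 114.4] 30
[241.5 129.9] 35
[257.8 129.8] 37
[241.5 145.1] 39
[257.4 145.3] 38
[215.9 193.5] 29
[296.9 193.4] 31
[421.4 279.1] 548
[220.2 295.7] 16
[293.  295.8] 19
[508.4 317.6] 86
```

View pics/w4.png

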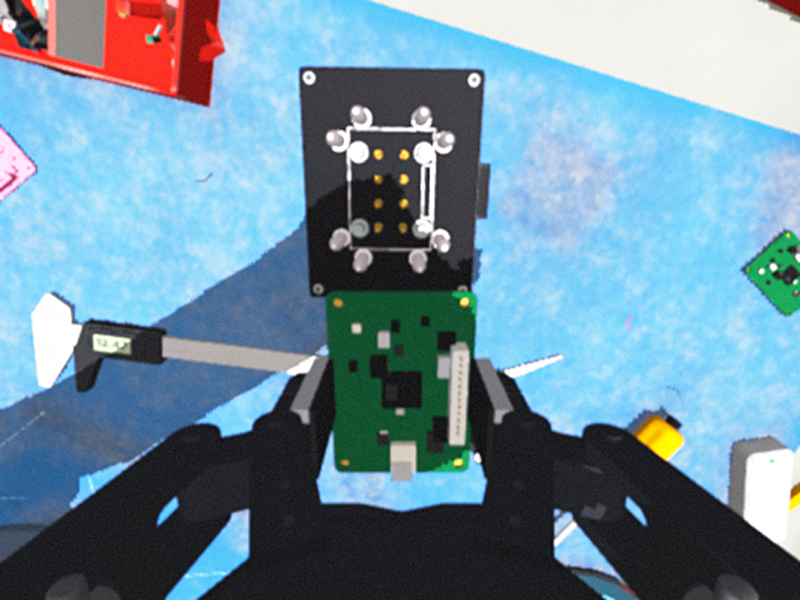

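The picture shows the jig straight ahead with probes at 800 px (378–404, 155–228). The rivets are at (308,77), (474,79), (319,289) and (461,289), and the header rectangle is on the right, the same side as the held board's header at (459,393). Now I compute both poses.

```bash
cat > m.py <<'E'
from h import *
def an(v): return np.degrees(np.arctan2(v[1],v[0]))
d=load("pics/w4.npz")
pr=[(241.6,98.2),(258.1,98.5),(258.2,114.2),(241.6,114.4),(241.5,129.9),(257.8,129.8),(241.5,145.1),(257.4,145.3)]
P=ray(d,pr,.050)[:,:2]*1000;print("probes",P.mean(0).round(1),P.max(0)-P.min(0),"yaw",an((P[0]+P[1]-P[6]-P[7])))
q=np.array([(308.5,77),(474,79.5),(461.5,289),(319,289)])/1.5625
Q=ray(d,q,.032)[:,:2]*1000;print("rivets",Q.mean(0).round(1),"yaw",an(Q[0]+Q[1]-Q[2]-Q[3]),[np.linalg.norm(Q[i]-Q[(i+1)%4]).round(1) for i in range(4)])
b=[(215.9,193.5),(296.9,193.4),(293,295.8),(220.2,295.7)]
for z in(.1605,.1637,.167):
    B=ray(d,b,z)[:,:2]*1000;print("board",z,B.mean(0).round(1),"yaw",an(B[0]+B[1]-B[2]-B[3]),[np.linalg.norm(B[i]-B[(i+1)%4]).round(1) for i in range(4)])
R=cv2.Rodrigues(d["rvec"])[0];print("cam",(-R.T@d["tvec"].reshape(3)).round(3),"axis",R[2].round(3))
E
python3 m.py
```

```text
probes [ 453.1 -202.9] [42.28307279 23.65857508] yaw 14.29475765578585
rivets [ 452.4 -203. ] yaw 14.526737105982177 [np.float64(93.0), np.float64(122.2), np.float64(91.6), np.float64(123.4)]
board 0.1605 [ 393.6 -225.3] yaw 15.305746900887732 [np.float64(42.9), np.float64(63.7), np.float64(43.3), np.float64(63.6)]
board 0.1637 [ 395.3 -224.8] yaw 15.30574690088774 [np.float64(41.9), np.float64(62.3), np.float64(42.3), np.float64(62.2)]
board 0.167 [ 397.  -224.3] yaw 15.305746900887737 [np.float64(40.9), np.float64(60.8), np.float64(41.3), np.float64(60.7)]
cam [ 0.466 -0.206  0.301] axis [-0.275 -0.076 -0.958]
```

Request:
arm_command(
  rows=[0,0,0.9,0.03,-0.003,0.0,0.04,0,0,0.9,0.061,-0.006,0.03,0.04,0,0,0.9,0.061,-0.006,0.06,0.04,0,0,0.9,0.061,-0.006,0.073,0.04,0,0,0.9,0.061,-0.006,0.073,0.04,0,0,0.9,0.061,-0.006,0.073,0.04,0,0,0.9,0.061,-0.006,0.073,0.04],
)

```text
t: 9.15
position: [0.4531, -0.2017, 0.101]
tool_rot: [3.116, 0.392, 0.004]
ft_force: [0.1, 0.3, -0.3]
width: 0.0466
finger_force: 61.7
```

```bash
python3 - <<'E'
from h import *; from bench import env
s=env.get_state();print(s["t"],s["position"],s["tool_rot"],s["width"],s["ft_force"])
o=[]
for n in("wrist","top"):
    d=env.get_image(n);np.savez(f"pics/{n}5.npz",**d);o.append(d)
im=o[0]["pixels"][120:320,130:390,::-1]
cv2.imwrite("pics/w5.png",cv2.resize(im,None,fx=3,fy=3,interpolation=cv2.INTER_CUBIC))
E
```

```text
9.15 [ 0.45311428 -0.20167493  0.10102642] [3.11629906 0.39162302 0.00354666] 0.046611461682561375 [ 0.10992969  0.25181467 -0.34234229]
```

View pics/w5.png

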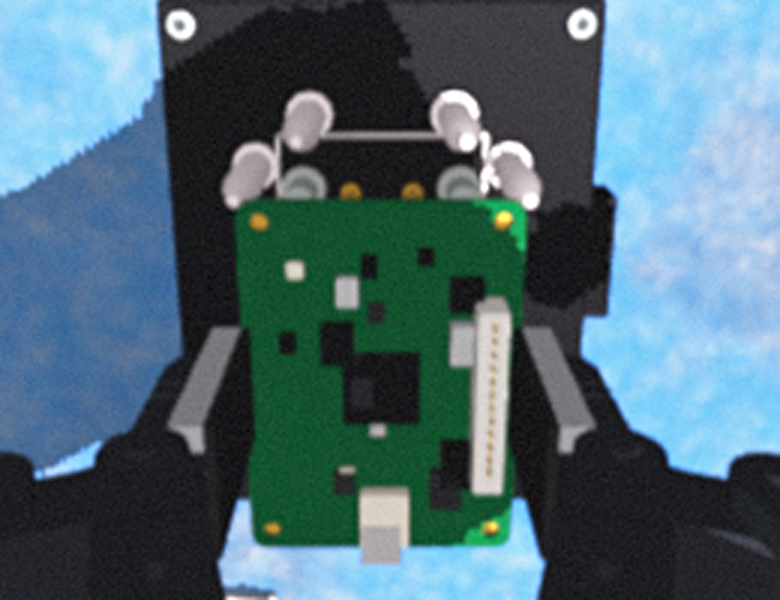

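The board hovers over the nest, with its pads at crop (260,222), (503,220), (273,528) and (490,528). The far rivets are at (180,24) and (582,24), and the far posts frame the board's end. Now a relative check.

```bash
python3 - <<'E'
from h import *
d=load("pics/wrist5.npz")
f=lambda L:[(130+(x+.5)/3-.5,120+(y+.5)/3-.5) for x,y in L]
Q=ray(d,f([(180,24),(582,24)]),.032)[:,:2]*1000
v=Q[1]-Q[0];ux=v/np.linalg.norm(v);uy=np.array([-ux[1],ux[0]])
print("jig yaw",np.degrees(np.arctan2(uy[1],uy[0])),np.linalg.norm(v));C=Q.mean(0)-61.4*uy;print("jig",C)
t=load("pics/w4.npz")
for z in(.0905,.092,.0935):
    B=ray(d,f([(260,222),(503,220),(490,528),(273,528)]),z)[:,:2]*1000
    u=B[0]+B[1]-B[2]-B[3];print(z,B.mean(0),"yaw",np.degrees(np.arctan2(u[1],u[0])),[np.linalg.norm(B[i]-B[(i+1)%4]).round(1) for i in range(4)],"err jig x,y",(B.mean(0)-C)@ux,(B.mean(0)-C)@uy)
# post tips
T=ray(d,f([(233,201),(530,201),(292,148),(465,142)]),.066)[:,:2]*1000
print("posts in jig",[((p-C)@ux).round(1) for p in T],[((p-C)@uy).round(1) for p in T])
E
```

```text
jig yaw 14.33249964696279 93.14979387048776
jig [ 451.93836979 -202.83566762]
0.0905 [ 452.02171299 -202.86147516] yaw 14.352608040495781 [np.float64(42.4), np.float64(63.0), np.float64(42.5), np.float64(62.6)] err jig x,y 0.04563578224180614 0.07436055858706082
0.092 [ 452.79201872 -202.66248861] yaw 14.352608040495817 [np.float64(41.9), np.float64(62.3), np.float64(42.0), np.float64(62.0)] err jig x,y 0.04353071775238008 0.8699497361827748
0.0935 [ 453.56232445 -202.46350206] yaw 14.352608040495848 [np.float64(41.5), np.float64(61.7), np.float64(41.6), np.float64(61.3)] err jig x,y 0.041425653262884866 1.665538913778448
posts in jig [np.float64(-30.2), np.float64(30.3), np.float64(-17.8), np.float64(16.7)] [np.float64(28.3), np.float64(28.3), np.float64(39.3), np.float64(40.5)]
```

Request:
arm_command(
  rows=[0,0,0,-0.0004,0,0.01,0.04,0,0,0,-0.0004,0,0.017,0.04,0,0,0,-0.0004,0,0.022,0.04,0,0,0,-0.0004,0,0.022,0.04,0,0,0,-0.0004,0,0.022,0.04],
)

```text
t: 9.75
position: [0.4522, -0.2009, 0.0775]
tool_rot: [-3.117, -0.394, 0.001]
ft_force: [0.4, 0.2, -0.3]
width: 0.0467
finger_force: 61.7
```

Request:
arm_command(
  rows=[0,0,0,0,0,0.002,0.04,0,0,0,0,0,0.004,0.04,0,0,0,0,0,0.006,0.04,0,0,0,0,0,0.008,0.04,0,0,0,0,0,0.008,0.04],
)

```text
t: 10.25
position: [0.4522, -0.2007, 0.0695]
tool_rot: [-3.116, -0.394, 0.001]
ft_force: [0.3, -0.1, -1.1]
width: 0.0468
finger_force: 61.7
```

Request:
arm_command(
  rows=[0,0,0,0,0.001,0.0,0.04,0,0,0,0,0.001,0.0,0.04,0,0,0,0,0.001,0.002,0.04,0,0,0,0,0.001,0.004,0.04,0,0,0,0,0.001,0.005,0.04,0,0,0,0,0.001,0.005,0.04],
)

```text
t: 10.85
position: [0.4524, -0.2017, 0.0646]
tool_rot: [-3.117, -0.394, 0.001]
ft_force: [-0.0, -0.2, 0.0]
width: 0.0468
finger_force: 61.7
```

Request:
arm_command(
  rows=[0,0,0,0,0,0.001,0.04,0,0,0,0,0,0.002,0.04,0,0,0,0,0,0.003,0.04,0,0,0,0,0,0.003,0.04],
)

```text
t: 11.25
position: [0.4525, -0.2017, 0.0617]
tool_rot: [-3.117, -0.394, 0.0]
ft_force: [0.1, 0.1, -0.5]
width: 0.0468
finger_force: 61.7
```

Request:
arm_command(
  rows=[0,0,0,0,0,0.001,0.04,0,0,0,0,0,0.002,0.04,0,0,0,0,0,0.002,0.04,0,0,0,0,0,0.002,0.04],
)

```text
t: 11.65
position: [0.4527, -0.2018, 0.0599]
tool_rot: [-3.117, -0.394, -0.0]
ft_force: [-0.8, 0.5, 1.9]
width: 0.0466
finger_force: 61.9
```

Request:
arm_command(
  rows=[0,0,0,0,0,0.001,0.04,0,0,0,0,0,0.002,0.04,0,0,0,0,0,0.002,0.04,0,0,0,0,0,0.002,0.04],
)

```text
t: 12.05
position: [0.4527, -0.2018, 0.0579]
tool_rot: [-3.117, -0.394, -0.0]
ft_force: [-1.0, 0.8, 4.3]
width: 0.0469
finger_force: 62.0
```

Request:
arm_command(
  rows=[0,0,0,0,0,0.001,0.04,0,0,0,0,0,0.002,0.04,0,0,0,0,0,0.003,0.04,0,0,0,0,0,0.003,0.04,0,0,0,0,0,0.003,0.04],
)

```text
t: 12.55
position: [0.4527, -0.2018, 0.055]
tool_rot: [-3.117, -0.394, -0.001]
ft_force: [-1.7, 0.3, 6.9]
width: 0.0466
finger_force: 62.3
```

Request:
arm_command(
  rows=[0,0,0,0,0,0.0005,0.04,0,0,0,0,0,0.001,0.04,0,0,0,0,0,0.001,0.04,0,0,0,0,0,0.001,0.04],
)

```text
t: 12.95
position: [0.4528, -0.2019, 0.0545]
tool_rot: [-3.116, -0.394, -0.001]
ft_force: [-2.8, 1.0, 13.0]
width: 0.0466
finger_force: 62.7
```

Request:
arm_command(
  rows=[0,0,0,0,0,0.0003,0.04,0,0,0,0,0,0.0003,0.04,0,0,0,0,0,0.0003,0.04,0,0,0,0,0,0.0003,0.04],
)

```text
t: 13.35
position: [0.4528, -0.2019, 0.0545]
tool_rot: [-3.116, -0.394, -0.001]
ft_force: [-3.4, 1.9, 15.2]
width: 0.0467
finger_force: 62.9
```

Request:
arm_command(
  rows=[0,0,0,0,0,0.0003,0.04,0,0,0,0,0,0.0003,0.04,0,0,0,0,0,0.0003,0.04,0,0,0,0,0,0.0003,0.04],
)

```text
t: 13.75
position: [0.4528, -0.2019, 0.0544]
tool_rot: [-3.116, -0.393, -0.002]
ft_force: [-4.5, 1.6, 18.5]
width: 0.0466
finger_force: 63.1
```

```bash
python3 - <<'E'
from h import *; from bench import env
s=env.get_state();print(s["t"],s["position"],s["ft_force"],s["torque"])
d=env.get_image("wrist");np.savez("pics/w6.npz",**d);im=d["pixels"][120:320,130:390,::-1]
cv2.imwrite("pics/w6.png",cv2.resize(im,None,fx=3,fy=3,interpolation=cv2.INTER_CUBIC))
E
```

```text
13.75 [ 0.45276211 -0.20190784  0.05441711] [-4.48620544  1.61033795 18.4671795 ] [0.54930585 0.87440408 0.04060878]
```

View pics/w6.png

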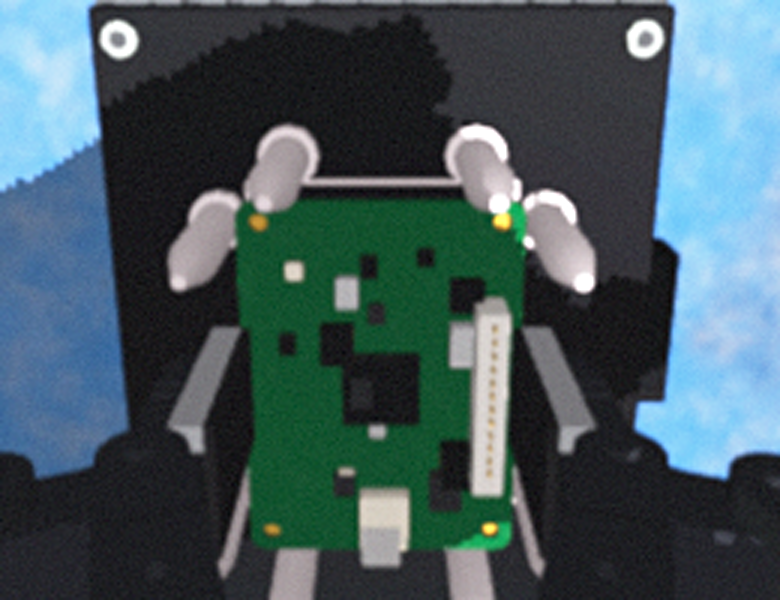

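The board sits between all the guide posts, header on the socket side, and is unmoved in the grip: the pads are at the same pixels as before. Holding still now.

Request:
arm_command(
  rows=[0,0,0,0,0,0,0.04,0,0,0,0,0,0,0.04,0,0,0,0,0,0,0.04,0,0,0,0,0,0,0.04,0,0,0,0,0,0,0.04,0,0,0,0,0,0,0.04,0,0,0,0,0,0,0.04,0,0,0,0,0,0,0.04,0,0,0,0,0,0,0.04,0,0,0,0,0,0,0.04,0,0,0,0,0,0,0.04,0,0,0,0,0,0,0.04],
)

```text
t: 15.0
position: [0.4527, -0.2019, 0.0544]
tool_rot: [-3.116, -0.393, -0.002]
ft_force: [-4.5, 2.8, 17.9]
width: 0.0465
finger_force: 63.1
```

Request:
arm_command(
  rows=[0,0,0,0,0,0,0.04,0,0,0,0,0,0,0.04,0,0,0,0,0,0,0.04,0,0,0,0,0,0,0.04,0,0,0,0,0,0,0.04,0,0,0,0,0,0,0.04,0,0,0,0,0,0,0.04,0,0,0,0,0,0,0.04,0,0,0,0,0,0,0.04,0,0,0,0,0,0,0.04,0,0,0,0,0,0,0.04,0,0,0,0,0,0,0.04],
)

```text
t: 16.2
position: [0.4528, -0.2019, 0.0544]
tool_rot: [-3.116, -0.393, -0.002]
ft_force: [-4.0, 1.8, 18.4]
width: 0.047
finger_force: 63.1
```

Request:
arm_command(
  rows=[0,0,0,0,0,0,0.04,0,0,0,0,0,0,0.04,0,0,0,0,0,0,0.04,0,0,0,0,0,0,0.04,0,0,0,0,0,0,0.04,0,0,0,0,0,0,0.04],
)

```text
t: 16.8
position: [0.4528, -0.2019, 0.0544]
tool_rot: [-3.116, -0.393, -0.002]
ft_force: [-3.7, 2.6, 18.9]
width: 0.0467
finger_force: 63.1
```

```bash
python3 -c "
from bench import env
print(env.job_done())"
```

```text
the job is handed in; nothing more can be done
None
```

I handed the job in at about 17 s with the oblong board held down in the jig at about 18 N, header on the socket side, after holding it still for about 3 s; the hand-in gave no verdict, and I never moved to the square board, multimeter or spool.

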